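Load a slide tray past the sprung gate of a slide scanner

TASK

Feed the slide tray that stands in the scanner's loading chute fully home against the stop: with one fingertip press the long treadle down to hold the gate up, and with the other finger push the tray by its upright push tab through the chute, keeping the gate raised clear of the tray until the whole tray body is past it. Then let the treadle up so that the gate drops shut behind the tray body, and move away. Only push: do not lift the tray out of the chute, and leave everything else on the desk where it stands.

Things in the scene. Friction and masses are not known exactly. Their poses are not given: they have to be found in the camera images.
- chute: Fixed loading chute with the white scanner module at its end. Origin on the desk surface, on the chute's centre line, right below the gate. x = direction of the tray's travel (to the module), y = left of it, z up. Trough x -275 to +94 mm, floor 6 mm above the desk, inside width 72 mm (y -36 to +36); side guides 5 mm thick, tops 18 mm above the desk. The treadle is on the -y side.
- stop (a point): Middle of the rubber end stop's face (stop 18 mm high), at chute x = +94 mm, on the trough floor. The tray is fully home with its nose against it: its origin is then at chute x = +52 mm. The white module (150 long, 190 wide, 115 high) stands behind, chute x +100 to +250 mm.
- tray: Grey slide tray in the trough, loose. Origin under the centre of its body, which is 84 mm long (x), 66 wide, 22 high (24 with the two glass slides on top). x points along the travel. A flat tongue (24 wide, 6 high) runs back to the upright push tab. About 0.13 to 0.25 kg, slides easily; the trough guides it with 3 mm play each side.
- tab (a point): Centre of the rear face of the tray's push tab, the face to push: tray x = -119 mm, 17 mm above the tray's underside. The tab is an upright plate 60 mm wide (y), 34 high, 6 thick; in the trough its top is 40 mm above the desk.
- gate_edge (a point): Middle of the lower edge of the dark steel gate panel, which is fixed to the treadle; the hinge line runs along chute x at y -48, z 16 mm. Panel at chute x -3 to +3; shut, it hangs across the trough (y -6 to +36 mm), lower edge 15 mm above the desk: it blocks the tray body but clears the tongue. It swings up sideways, to 90 mm above the desk at most; the tray cannot push it open.
- treadle (a joint): Angle of treadle and gate together, rad: 0 = gate shut (it springs back by itself when let go), 0.6 = hard stop, fully pressed. From about 0.32 up the gate clears the tray body; 0.4 to 0.55 is a good working range. Pressing the middle of the strip takes about 2 to 5 N.
- treadle_end (a point): Top of the treadle strip, mid-width, at the end farthest from the gate. Flat steel strip 4 mm thick, 42 wide, along the trough's -y side, chute x -262 to +10, y about -58 to -100 mm. At rest it slopes up outwards by 0.4 rad, mid-line 32 mm above the desk; at 0.4 rad it is level, 20 mm up; at 0.6 its mid-line is 14 mm up. Can be pressed anywhere; a fingertip can slide along it.
- oil_bottle: Small amber bottle, 30 mm wide, 65 high. Bystander.
- jar: Glass jar, 54 mm wide, 60 high. Bystander.
- slide_box: Black slide box, 100 x 85 x 34 mm. Bystander.
- dish: Shallow glass dish, 84 mm wide, 16 high. Bystander.
- lens_case: White lens case, 36 mm wide, 52 high. Bystander.
- mug: White mug, 80 mm wide, 95 high. Bystander.
- spare_tray: A second tray of the same shape, lying on the desk on the +y side of the chute, not in the trough. Bystander.
Mind the look-alikes: they are no part of the job. What is shaped like the tray but green or yellow is not meant.

How it is judged (in metres and radians):
On the way, in this order (a step that is already met when the one before it is completed fails the run):
1. the gate is raised while the tray body is still before it (value of joint treadle above 0.3 rad and x of tray in the frame of chute below -0.046 m), for 0.1 s.
2. the tray body is pushed under the gate, which is held up (value of joint treadle above 0.28 rad and x of tray in the frame of chute between 0 and 0.044 m), for 0.05 s.
At the end, for the whole second after the job is handed in: The tray lies flat in the trough, at rest, within 5 mm of fully home against the stop; the treadle is up and the gate shut (below 0.06 rad) behind the tray body (x of tray in the frame of chute between 0.047 and 0.057 m and z of tray in the frame of chute between 0.003 and 0.009 m and angle between the x axis of tray and the x axis of chute, either way round below 0.1 rad and value of joint treadle below 0.06 rad and linear speed of tray below 0.01 m/s); the robot touches nothing.
It fails at once if the gate presses on the tray (more than 1 N) (contact force between treadle and tray above 1 N).
It fails at once if the tray is lifted (10 mm off the trough floor) or tipped (z of tray in the frame of chute above 0.016 m or angle between tray's own z axis and vertical above 0.15 rad).
It fails at once if a bystander is moved more than 20 mm or tipped (distance of any of oil_bottle, jar, slide_box, dish, lens_case, mug, spare_tray from where it was at the start of the episode above 0.02 m or angle between any of oil_bottle, jar, slide_box, dish, lens_case, mug, spare_tray's own z axis and vertical above 0.4 rad).
It also fails if it takes over 45 s, if anything falls off the work surface, if the arm or the gripper's body presses on something with over 40 N, if the wrist force passes 120 N, or if a joint passes its speed limit or range.

ROBOT

A 6-joint arm with a two-finger parallel gripper is mounted at the origin on the work surface. World frame = base frame: x ahead of the robot, y to its left, z up, the work surface at z = 0. Lengths are in mm, angles in rad, forces in N, time in s.
With the tool pointing down it reaches from about 350 to 875 mm from the base axis. Payload 4.2 kg.
Tool frame: the origin (TCP) lies midway between the tips of the shut fingers; the grasp point (between the pads) lies 19 mm behind it; z points along the fingers, y is the line along which they close (so a half turn about z gives the same grasp; the last joint's range is limited). The gripper opens to 85 mm and grips with 20 to 120 N. Pads are 22 mm wide; open, the fingers measure 114 mm over their backs; the gripper's body (76 mm by 85 mm) begins 54 mm behind the grasp point. The pads swing forward as they close: fully open they stand 13 mm farther back than shut.
Start: joints at [1.58, 0.385, 0.008, 0, -1.194, -0.259], TCP at [154.475, 605.588, 231.312] pointing down, gripper open.
Joint ranges: [-3.14, 3.14], [-1.21, 2.06], [-1.07, 1.41], [-3.16, 2.05], [-2.99, -0.16], [-3.1, 3.1]. Speed limits (rad/s): [2.79, 2.79, 3.14, 3.14, 3.14, 3.14].

INTERFACE

Orientations are given as a unit quaternion [x, y, z, w].
In Python, from bench import read_state, get_image, job_done gives the robot as it stands.
- The arm moves only by the shell command python3 -m jog 'ROWS'. ROWS is JSON, a list of rows, each a list of 3 entries, a list of its own where there are three numbers: the shift along the world's x, y, z scaled (see below), then the turn, a rotation vector about the world's x, y, z scaled (see below), then the gripper's target within -1 to 1 (shut at 1, half-way at 0, fully open at -1). In form: [[[x, y, z], [wx, wy, wz], claw], ...]. A call has 1 to 20 rows; each row is the pose to reach, as a shift and turn from the pose commanded when the call began; what a row does not reach only later rows make up. The controller multiplies each number of a shift by 10 cm and each number of a turn by 120 degrees. A row lasts 1/10 s, in which the tool goes at most 50 mm and 8.59 degrees, less where a joint would pass 70% of its speed; a pose out of reach is approached as far as the arm can. A call with a number of a shift or a turn outside -1 to 1 is refused whole. A call with a gripper value outside its range is refused whole. The fingers move at their own pace and stop on an object; the grip force is fixed at half the most. Time passes only in rows, so rows that repeat a pose let the fingers close. It gives the time, the measured TCP pose, the force, the opening and the grip force at its end, in the units of the state.
- read_state(): the state, without advancing time (a new reading comes with each control period).
- get_image(name): name is "scene" or "top"; returns a dict with "frame" (420x560x3 uint8, red, green, blue), "range_z" (420x560 float32, mm along the optical axis (not along the pixel's ray), 0 where there is no reading), "fx", "fy", "cx", "cy" (pixels), "R" (3x3) and "t" (3): a world point X has camera coordinates R X + t. Camera axes: x right, y down, z forward; pixel columns grow to the right and rows downward; lengths in mm; the calibration is good to about 2 mm. A picture is of the moment at which its call begins.
- job_done(): hands the job in; it is judged then, once.
The state is a dict: "clock": time; "joints": joint angles; "joint_vel": joint speeds; "joint_efforts": joint torques, N m; "position": TCP position; "ee_rot": TCP orientation; "contact_force": force on the tool from outside, world axes, zero at the start; "wrist_torque": the same for the moment, N m; "gripper_width": finger opening in mm; "grasp_force": force on a finger pad.
Only numpy, scipy, OpenCV 4.12 (cv2) and the standard library are available. Lean on these libraries where they do the work, as an engineer would, in place of code of your own. Each camera call takes 0.05 s, during which the arm holds its last target. There are 200 camera calls.

## Working session

There is one attempt and no reset: what is moved stays moved. The work goes in short steps, Python scripts to look and compute and a shell command to move; the robot and the scene stay as the last step left them, time stands still between calls to the robot, and variables do not carry over. Pictures are saved under pics/ and viewed, at most 10 in all, crops included, and the job is handed in when it is done.

```bash
mkdir -p pics; python3 - <<'E'
from bench import *
import cv2,numpy as np
for n in("scene","top"):
    d=get_image(n);np.savez(f"pics/{n}.npz",**d)
    cv2.imwrite(f"pics/{n}0.png",cv2.resize(d["frame"][:,:,::-1],(800,600)))
s=read_state();print(s)
E
```

```text
{'clock': 0.1, 'joints': array([ 1.57957139e+00,  3.85450934e-01,  6.76463387e-03, -4.22490096e-04,
       -1.19398517e+00, -2.58585845e-01]), 'joint_vel': array([-2.11546797e-03, -1.82923327e-03,  2.35769999e-03,  2.52023051e-03,
       -8.16396473e-05, -2.83096720e-04]), 'joint_efforts': array([-2.80811464e-04, -3.93318594e+01,  1.88928992e+01,  4.19794723e+00,
       -2.58653003e-03, -1.58785880e-06]), 'position': array([154.37925383, 605.10014512, 230.35100097]), 'ee_rot': array([ 9.92199293e-01, -1.24658110e-01, -6.96375641e-05,  9.55378951e-04]), 'contact_force': array([0.10648956, 0.42379529, 0.2860492 ]), 'wrist_torque': array([-0.03701797, -0.02234055, -0.00301127]), 'grasp_force': 0.0, 'gripper_width': 85.28063919177436}
```

View pics/top0.png

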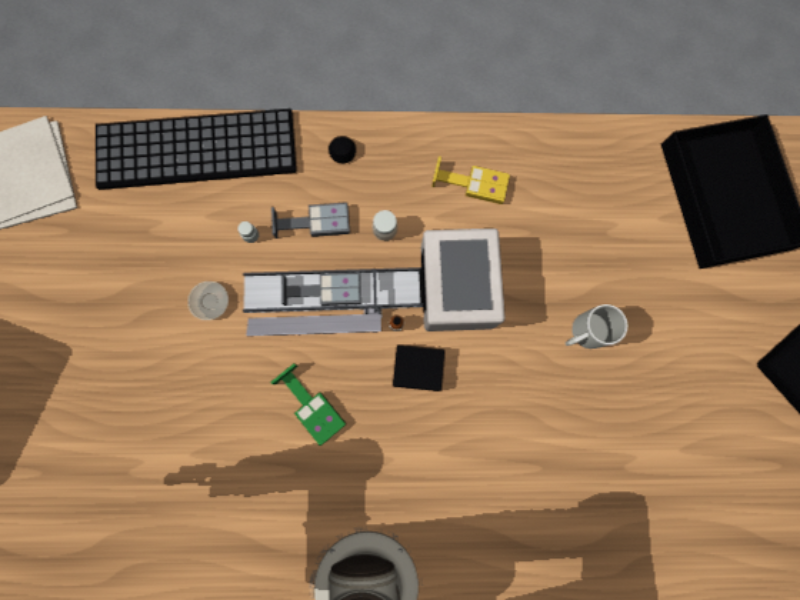

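View pics/scene0.png

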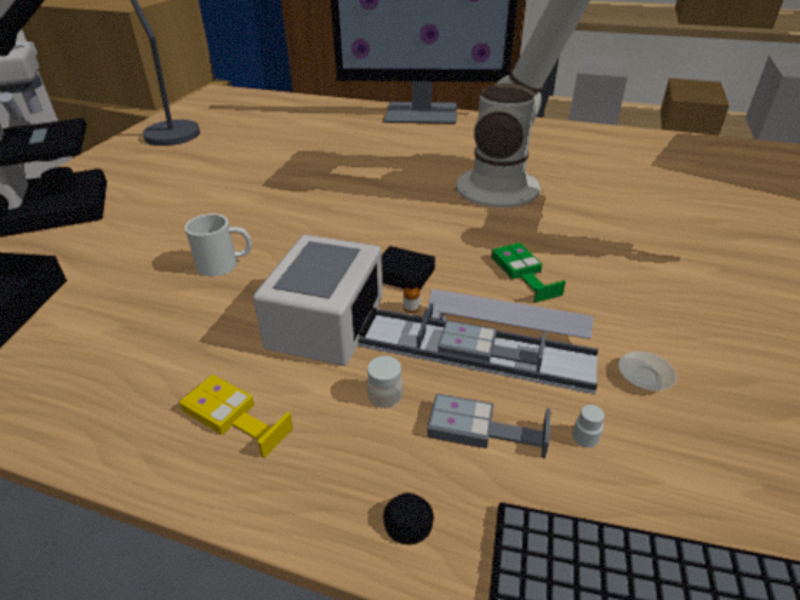

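The top view (800x600) shows two grey trays. One is in the trough, with its body at (340,289) and tab at about (284,290). The other is a look-alike on the desk at (328,219). There are also a yellow one at (488,184) and a green one at (320,418). The task's tray is the grey one in the trough, with the treadle strip at (247–380,325) and the module at (462,280). I'll confirm with a crop.

```bash
cat > h.py <<'E'
import numpy as np,cv2
def load(n): return dict(np.load(f"pics/{n}.npz"))
def pt(d,u,v,z):  # ray onto plane z
    r=np.array([(u-d["cx"])/d["fx"],(v-d["cy"])/d["fy"],1.]);R=d["R"];c=-R.T@d["t"];w=R.T@r
    return c+w*(z-c[2])/w[2]
def proj(d,X):
    p=d["R"]@np.array(X,float)+d["t"];return d["fx"]*p[0]/p[2]+d["cx"],d["fy"]*p[1]/p[2]+d["cy"]
def cloud(d):
    v,u=np.mgrid[:420,:560];Z=d["range_z"]
    P=np.stack([(u-d["cx"])/d["fx"]*Z,(v-d["cy"])/d["fy"]*Z,Z],-1)
    return (P-d["t"])@d["R"]
E
python3 - <<'E'
from h import *
d=load("top");print(d["fx"],d["R"].round(3),d["t"])
P=cloud(d)
for u,v in((200,202),(238,202),(198,230),(325,196),(230,262)):print(u,v,P[v,u].round(0),(pt(d,u,v,0)).round(0))
c=d["frame"][180:245,160:310]
cv2.imwrite("pics/c1.png",cv2.resize(c[:,:,::-1],None,fx=5.3,fy=5.3,interpolation=cv2.INTER_CUBIC))
E
```

```text
388.3798155942698 [[-0.006 -0.999  0.031]
 [-0.983  0.    -0.186]
 [ 0.186 -0.032 -0.982]] [ -76.32519161  560.43791373 1072.16440668]
200 202 [584. 171.  21.] [588. 175.   0.]
238 202 [581.  57.  32.] [588.  60.   0.]
198 230 [498. 171.  34.] [503. 178.   0.]
325 196 [ 582. -190.  114.] [ 607. -206.    0.]
230 262 [407.  81.  -1.] [407.  81.   0.]
```

View pics/c1.png

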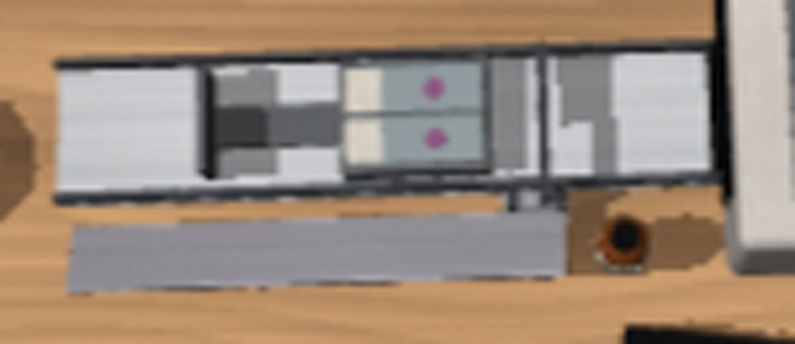

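The crop shows the tray in the trough: tab plate at crop (208,122), body x 342–490, gate line at (543,115), guides at the top and bottom edges, and the treadle strip from (70,260) to (565,245). The bottle sits at (625,240), just past the gate end of the strip.

```bash
python3 - <<'E'
from h import *
d=load("top");q=lambda u,v,z:pt(d,160+(u+.5)/5.3-.5,180+(v+.5)/5.3-.5,z)
a,b=q(58,65,18),q(712,45,18);c,e=q(58,200,18),q(720,178,18)
print(a,b,c,e)
d1=(b-a)/np.linalg.norm(b-a);d2=(e-c)/np.linalg.norm(e-c);print(np.arctan2(d1[1],d1[0]),np.arctan2(d2[1],d2[0]))
x=(d1+d2)/2;x/=np.linalg.norm(x);y=np.array([-x[1],x[0],0])
print("width",(a-c)@y, "len",(b-a)@x)
mid=(a+c)/2
# gate panel top: shut; estimate height from depth
P=cloud(d)
for u,v in((262,201),(262,196),(262,208)):print("gate",P[v,u])
print("tab",P[200:206,198:201].reshape(-1,3).round(0)[:12:3])
o=mid+275*x;o[2]=0;o_=(b+e)/2
print("origin via rear end",o,"via front",o_-x*96)
for n,p in dict(tabtop_rear=q(198,120,40),tabtop_front=q(206,120,40),body_rear=q(342,115,30),body_front=q(490,115,30),gateline=q(543,115,40),tr_a=q(70,260,32),tr_b=q(566,244,32),bottle=q(625,235,60)).items():
    r=p-o;print(n,p.round(0),"chute",round(r@x,1),round(r@y,1))
E
```

```text
[615.19266639 259.70884562  18.        ] [ 627.24055912 -109.58341951   18.        ] [538.10085961 256.04709968  18.        ] [ 550.21504208 -113.24564293   18.        ]
-1.5381836180078396 -1.5380043474772913
width 77.17031412334983 len 369.4887382676492
gate [581.81371989 -13.98488558  44.75346584]
gate [598.27831485 -13.75148549  38.00569589]
gate [561.79408824 -13.9619376   40.36000149]
tab [[586. 174.  37.]
 [583. 174.  37.]
 [580. 173.  39.]
 [577. 173.  38.]]
origin via rear end [585.63830476 -16.974992     0.        ] via front [585.58893512 -15.46585993  18.        ]
tabtop_rear [579. 176.  40.] chute -193.0 -0.2
tabtop_front [579. 172.  40.] chute -188.6 -0.4
body_rear [584.  98.  30.] chute -115.2 2.1
body_front [584.  16.  30.] chute -32.8 -0.6
gateline [582. -14.  40.] chute -3.1 -3.6
tr_a [503. 244.  32.] chute -263.9 -74.5
tr_b [511. -27.  32.] chute 7.4 -75.1
bottle [512. -59.  60.] chute 39.5 -75.2
```

Everything fits the description, so I'm setting out. Target above the start spot: chute (-214, -37.5), which is world (541, 197), with a yaw change of -73.8°.

```bash
M="python3 -m jog"
python3 -m jog '[[[0.97,-1,0],[0,0,-0.154],-0.55],[[0.97,-1,0],[0,0,-0.154],-0.55],[[0.97,-1,0],[0,0,-0.154],-0.55],[[0.97,-1,0],[0,0,-0.154],-0.55]]'
python3 -m jog '[[[0.97,-1,0],[0,0,-0.154],-0.55],[[0.97,-1,0],[0,0,-0.154],-0.55],[[0.97,-1,0],[0,0,-0.154],-0.55],[[0.97,-1,0],[0,0,-0.154],-0.55]]'
python3 -m jog '[[[0.97,-1,0],[0,0,-0.154],-0.55],[[0.97,-1,0],[0,0,-0.154],-0.55],[[0.97,-1,0],[0,0,-0.154],-0.55],[[0.97,-1,0],[0,0,-0.154],-0.55]]'
python3 -m jog '[[[0.97,-1,0],[0,0,-0.154],-0.55],[[0.97,-1,0],[0,0,-0.154],-0.55],[[0.97,-1,0],[0,0,-0.154],-0.55],[[0.97,-1,0],[0,0,-0.154],-0.55],[[0.97,-1,0],[0,0,-0.154],-0.55],[[0.97,-1,0],[0,0,-0.154],-0.55]]'
cat >> h.py <<'E'
O=np.array([585.6,-15.5,0]);CX=np.array([.0327,-.9995,0]);CY=np.array([.9995,.0327,0])
def st():
    from bench import read_state
    from scipy.spatial.transform import Rotation as Ro
    s=read_state();p=s["position"];r=p-O;T=Ro.from_quat(s["ee_rot"]).as_matrix()
    print(round(s["clock"],2),"world",p.round(1),"chute",(r@CX).round(1),(r@CY).round(1),p[2].round(1),"w",round(s["gripper_width"],1),"F",s["contact_force"].round(1),"tooly.cx",(T[:,1]@CX).round(3),"toolz",T[:,2].round(3))
E
python3 -c "from h import *;st()"
```

```text
clock: 0.5
position: [253.7, 502.0, 231.2]
ee_rot: [0.959, -0.285, 0.0, 0.001]
contact_force: [0.6, 0.2, 0.5]
gripper_width: 66.2
grasp_force: 0.0
clock: 0.9
position: [350.3, 402.7, 231.1]
ee_rot: [0.901, -0.435, 0.0, 0.001]
contact_force: [-0.4, 1.0, -0.3]
gripper_width: 66.3
grasp_force: 0.0
clock: 1.3
position: [447.3, 303.4, 230.8]
ee_rot: [0.819, -0.574, 0.0, 0.001]
contact_force: [-1.0, -0.1, -0.5]
gripper_width: 66.5
grasp_force: 0.0
clock: 1.9
position: [541.8, 206.7, 231.0]
ee_rot: [0.719, -0.695, -0.0, 0.0]
contact_force: [0.9, -0.2, -1.0]
gripper_width: 66.2
grasp_force: 0.0
1.9 world [541.8 206.7 231. ] chute -223.6 -36.5 231.0 w 66.2 F [ 0.9 -0.2 -1. ] tooly.cx -0.0 toolz [-0.001  0.    -1.   ]
```

```bash
python3 -m jog '[[[0,0,-1],[0,0,0],-0.55],[[0,0,-1],[0,0,0],-0.55],[[0,0,-1],[0,0,0],-0.55]]'
python3 -m jog '[[[0,0,-0.6],[0,0,0],-0.55],[[0,0,-0.6],[0,0,0],-0.55],[[0,0,-0.6],[0,0,0],-0.55]]'
python3 - <<'E'
from h import *;from bench import *
st()
for n in("scene","top"):
    d=get_image(n);np.savez(f"pics/{n}1.npz",**d)
d=get_image("scene")
cv2.imwrite("pics/s1.png",cv2.resize(d["frame"][140:310,220:500,::-1],None,fx=2.8,fy=2.8,interpolation=cv2.INTER_CUBIC))
E
```

```text
clock: 2.2
position: [537.1, 204.4, 124.9]
ee_rot: [0.718, -0.696, -0.002, 0.007]
contact_force: [-1.1, -0.2, -0.9]
gripper_width: 66.2
grasp_force: 0.0
clock: 2.5
position: [542.1, 206.0, 71.5]
ee_rot: [0.719, -0.696, 0.0, 0.001]
contact_force: [0.3, -0.2, 0.3]
gripper_width: 66.2
grasp_force: 0.0
2.5 world [542.1 206.   71.5] chute -222.8 -36.2 71.5 w 66.2 F [ 0.3 -0.2  0.3] tooly.cx -0.0 toolz [-0.001 -0.002 -1.   ]
```

View pics/s1.png

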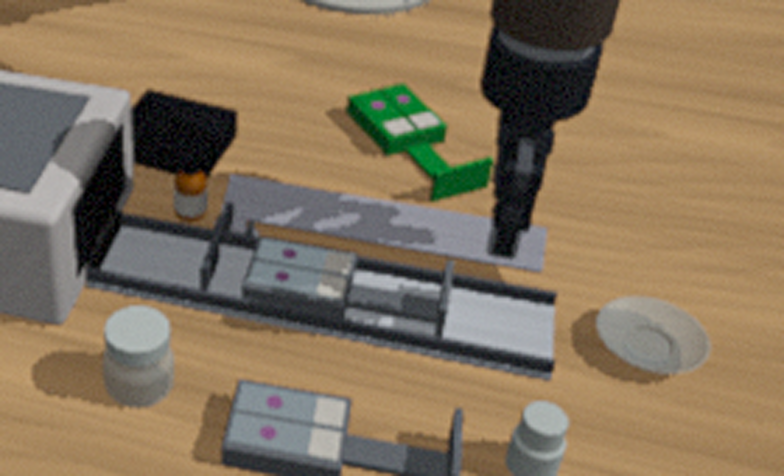

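The gripper hangs over the rear of the chute, with a tip at about (505,250) and the tab in front of it at (447,300). The bystanders are clear. Now I'll come down slowly and watch the force.

```bash
python3 -m jog '[[[0,0,-0.3],[0,0,0],-0.55],[[0,0,-0.35],[0,0,0],-0.55],[[0,0,-0.35],[0,0,0],-0.55]]'
python3 -m jog '[[[0,0,-0.05],[0,0,0],-0.55],[[0,0,-0.05],[0,0,0],-0.55]]'
python3 -m jog '[[[0,0,-0.05],[0,0,0],-0.55],[[0,0,-0.05],[0,0,0],-0.55]]'
python3 -m jog '[[[0,0,-0.05],[0,0,0],-0.55],[[0,0,-0.05],[0,0,0],-0.55]]'
python3 - <<'E'
from h import *;from bench import *
st();d=get_image("top");np.savez("pics/top2.npz",**d)
cv2.imwrite("pics/t2.png",cv2.resize(d["frame"][165:255,160:310,::-1],None,fx=5.3,fy=5.3,interpolation=cv2.INTER_CUBIC))
E
```

```text
clock: 2.95
position: [542.6, 205.6, 37.0]
ee_rot: [0.718, -0.696, 0.0, 0.0]
contact_force: [1.1, -0.5, -0.0]
gripper_width: 66.4
grasp_force: 0.0
clock: 3.15
position: [542.8, 205.8, 32.0]
ee_rot: [0.718, -0.696, 0.0, -0.001]
contact_force: [-0.5, -0.1, 0.3]
gripper_width: 66.1
grasp_force: 0.0
clock: 3.35
position: [542.3, 205.4, 26.0]
ee_rot: [0.718, -0.696, -0.0, 0.0]
contact_force: [-0.1, -0.1, 0.2]
gripper_width: 65.5
grasp_force: 0.0
clock: 3.55
position: [542.6, 205.8, 21.2]
ee_rot: [0.718, -0.696, 0.0, -0.0]
contact_force: [-0.4, -0.3, 3.1]
gripper_width: 66.1
grasp_force: 1.4
3.55 world [542.6 205.8  21.2] chute -222.6 -35.8 21.2 w 66.1 F [-0.4 -0.3  3.1] tooly.cx -0.002 toolz [ 0.  0. -1.]
```

View pics/t2.png

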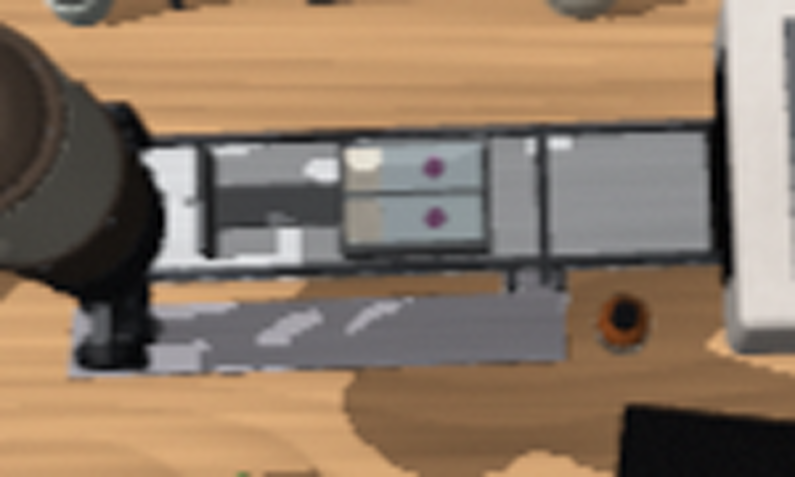

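The finger is on the strip at crop (115,330) and has just touched it (3 N). I'll press further and measure the strip's slope from range data.

```bash
cat >> h.py <<'E'
def angle(d):
    P=cloud(d)-O;x=P@CX;y=P@CY;z=P[...,2]
    m=(x>-150)&(x<-20)&(y<-64)&(y>-97)&(z>5)&(z<60)
    k=np.polyfit(y[m],z[m],1);print("strip n",m.sum(),"slope",k[0].round(3),"theta",(.4+k[0]).round(3),"z@-79",np.polyval(k,-79).round(1))
    g=(abs(x)<6)&(y>-60)&(y<45)&(z>45);print("gate pts y/z max",g.sum(),z[g].max() if g.any() else None)
E
python3 -m jog '[[[0,0,-0.05],[0,0,0],-0.55],[[0,0,-0.09],[0,0,0],-0.55],[[0,0,-0.09],[0,0,0],-0.55],[[0,0,-0.09],[0,0,0],-0.55]]'
python3 - <<'E'
from h import *;from bench import *
st();angle(load("top"));angle(load("top2"));d=get_image("top");angle(d)
E
```

```text
clock: 4.0
position: [541.9, 205.6, 12.4]
ee_rot: [0.718, -0.696, -0.0, 0.001]
contact_force: [-3.5, 1.1, 6.1]
gripper_width: 66.3
grasp_force: 2.7
4.0 world [541.9 205.6  12.4] chute -222.5 -36.5 12.4 w 66.3 F [-3.5  1.1  6.1] tooly.cx -0.002 toolz [-0.001 -0.    -1.   ]
strip n 428 slope -0.396 theta 0.004 z@-79 33.6
gate pts y/z max 2 46.56415506061121
strip n 461 slope -0.238 theta 0.162 z@-79 28.7
gate pts y/z max 41 53.64855907351361
strip n 491 slope 0.049 theta 0.449 z@-79 18.0
gate pts y/z max 56 73.7154876571593
```

Treadle is at 0.45 rad, in the working range. Now a slow push of 90 mm.

```bash
python3 -m jog '[[[0.002,-0.05,0],[0,0,0],-0.55],[[0.003,-0.1,0],[0,0,0],-0.55],[[0.005,-0.15,0],[0,0,0],-0.55],[[0.006,-0.18,0],[0,0,0],-0.55],[[0.007,-0.21,0],[0,0,0],-0.55],[[0.008,-0.25,0],[0,0,0],-0.55],[[0.01,-0.3,0],[0,0,0],-0.55],[[0.011,-0.35,0],[0,0,0],-0.55],[[0.013,-0.4,0],[0,0,0],-0.55],[[0.015,-0.45,0],[0,0,0],-0.55],[[0.016,-0.5,0],[0,0,0],-0.55],[[0.016,-0.5,0],[0,0,0],-0.55]]'
cat >> h.py <<'E'
def tray(d):
    P=cloud(d)-O;x=P@CX;y=P@CY;z=P[...,2]
    m=(abs(y)<28)&(z>24)&(z<35)&(x>-130)&(x<98)
    xs=np.sort(x[m]);print("body x",np.percentile(xs,[1,50,99]).round(1),"n",m.sum())
E
python3 - <<'E'
from h import *;from bench import *
st();d=get_image("top");angle(d);tray(load("top"));tray(d)
E
```

```text
clock: 5.25
position: [545.6, 155.9, 13.2]
ee_rot: [0.718, -0.696, 0.001, -0.002]
contact_force: [1.0, 2.7, 5.7]
gripper_width: 66.0
grasp_force: 2.5
5.25 world [545.6 155.9  13.2] chute -172.6 -34.4 13.2 w 66.0 F [1.  2.7 5.7] tooly.cx -0.002 toolz [ 0.003  0.002 -1.   ]
strip n 491 slope 0.032 theta 0.432 z@-79 18.7
gate pts y/z max 52 73.95927094225964
body x [-114.5  -73.    96.5] n 516
body x [-82.2 -43.   96.7] n 498
```

```bash
python3 -m jog '[[[0.001,-0.04,-0.01],[0,0,0],-0.55],[[0.002,-0.09,-0.01],[0,0,0],-0.55],[[0.003,-0.14,-0.01],[0,0,0],-0.55],[[0.004,-0.19,-0.01],[0,0,0],-0.55],[[0.006,-0.24,-0.01],[0,0,0],-0.55],[[0.007,-0.29,-0.01],[0,0,0],-0.55],[[0.008,-0.34,-0.01],[0,0,0],-0.55],[[0.01,-0.39,-0.01],[0,0,0],-0.55],[[0.011,-0.44,-0.01],[0,0,0],-0.55],[[0.012,-0.49,-0.01],[0,0,0],-0.55],[[0.013,-0.54,-0.01],[0,0,0],-0.55],[[0.014,-0.58,-0.01],[0,0,0],-0.55],[[0.015,-0.62,-0.01],[0,0,0],-0.55],[[0.016,-0.66,-0.01],[0,0,0],-0.55],[[0.017,-0.7,-0.01],[0,0,0],-0.55],[[0.018,-0.74,-0.01],[0,0,0],-0.55],[[0.019,-0.78,-0.01],[0,0,0],-0.55],[[0.02,-0.8,-0.01],[0,0,0],-0.55],[[0.02,-0.8,-0.01],[0,0,0],-0.55]]'
python3 - <<'E'
from h import *;from bench import *
st();d=get_image("top");angle(d);tray(d)
E
```

```text
clock: 7.2
position: [547.6, 76.2, 12.2]
ee_rot: [0.718, -0.696, 0.001, -0.002]
contact_force: [0.2, 4.1, 7.0]
gripper_width: 66.0
grasp_force: 3.0
7.2 world [547.6  76.2  12.2] chute -92.9 -34.9 12.2 w 66.0 F [0.2 4.1 7. ] tooly.cx -0.001 toolz [ 0.004  0.001 -1.   ]
strip n 401 slope 0.062 theta 0.462 z@-79 17.4
gate pts y/z max 56 74.63995850861544
body x [ 3.6 41.9 95.7] n 469
```

```bash
python3 -m jog '[[[0.001,-0.03,0],[0,0,0],-0.55],[[0.002,-0.06,0],[0,0,0],-0.55],[[0.003,-0.09,0],[0,0,0],-0.55],[[0.004,-0.11,0],[0,0,0],-0.55],[[0.004,-0.11,0],[0,0,0],-0.55]]'
python3 -m jog '[[[0,-0.015,0],[0,0,0],-0.55],[[0,-0.03,0],[0,0,0],-0.55],[[0,-0.03,0],[0,0,0],-0.55]]'
python3 - <<'E'
from h import *;from bench import *
st();d=get_image("top");angle(d);tray(d)
E
```

```text
clock: 7.75
position: [547.9, 65.2, 12.2]
ee_rot: [0.718, -0.696, 0.001, -0.002]
contact_force: [0.5, 4.5, 6.2]
gripper_width: 66.2
grasp_force: 3.1
clock: 8.05
position: [547.9, 62.7, 12.2]
ee_rot: [0.718, -0.696, 0.001, -0.002]
contact_force: [-0.8, 6.6, 5.4]
gripper_width: 66.4
grasp_force: 4.5
8.05 world [547.9  62.7  12.2] chute -79.4 -35.1 12.2 w 66.4 F [-0.8  6.6  5.4] tooly.cx -0.001 toolz [ 0.004  0.002 -1.   ]
strip n 401 slope 0.061 theta 0.461 z@-79 17.2
gate pts y/z max 55 77.66576066409752
body x [ 9.6 52.  96.7] n 515
```

Pushing force is rising slightly at the expected position. I'll press on a little to confirm contact with the stop.

```bash
python3 -m jog '[[[0,-0.01,0],[0,0,0],-0.55],[[0,-0.02,0],[0,0,0],-0.55],[[0,-0.02,0],[0,0,0],-0.55]]'
python3 -c "from h import *;st()"
```

```text
clock: 8.4
position: [548.0, 62.5, 12.2]
ee_rot: [0.719, -0.695, 0.0, -0.003]
contact_force: [-2.6, 14.2, 6.0]
gripper_width: 66.3
grasp_force: 8.4
8.4 world [548.   62.5  12.2] chute -79.2 -35.1 12.2 w 66.3 F [-2.6 14.2  6. ] tooly.cx 0.001 toolz [ 0.004  0.003 -1.   ]
```

The push has stalled on the stop (14 N, no further motion). I'll back off along the strip, then lift.

```bash
python3 -m jog '[[[0,0.02,0],[0,0,0],-0.55],[[-0.001,0.05,0],[0,0,0],-0.55],[[-0.003,0.1,0],[0,0,0],-0.55],[[-0.006,0.18,0],[0,0,0],-0.55],[[-0.006,0.18,0],[0,0,0],-0.55]]'
python3 - <<'E'
from h import *;from bench import *
st();d=get_image("top");angle(d);tray(d)
E
```

```text
clock: 8.9
position: [545.0, 76.6, 11.3]
ee_rot: [0.718, -0.696, -0.0, 0.002]
contact_force: [-0.3, 0.3, 4.3]
gripper_width: 66.4
grasp_force: 2.7
8.9 world [545.   76.6  11.3] chute -93.4 -37.6 11.3 w 66.4 F [-0.3  0.3  4.3] tooly.cx -0.001 toolz [-0.002 -0.002 -1.   ]
strip n 391 slope 0.083 theta 0.483 z@-79 16.3
gate pts y/z max 59 77.42151360423298
body x [ 9.5 51.3 96.8] n 511
```

```bash
python3 -m jog '[[[0,0,0.05],[0,0,0],-0.55],[[0,0,0.1],[0,0,0],-0.55],[[0,0,0.15],[0,0,0],-0.55],[[0,0,0.2],[0,0,0],-0.55],[[0,0,0.3],[0,0,0],-0.55],[[0,0,0.5],[0,0,0],-0.55],[[0,0,0.8],[0,0,0],-0.55],[[0,0,1],[0,0,0],-0.55],[[0,0,1],[0,0,0],-0.55]]'
python3 -m jog '[[[0,1,0.3],[0,0,0],-0.55],[[0,1,0.3],[0,0,0],-0.55],[[0,1,0.3],[0,0,0],-0.55]]'
python3 -m jog '[[[0,1,0.3],[0,0,0],-0.55],[[0,1,0.3],[0,0,0],-0.55],[[0,1,0.3],[0,0,0],-0.55],[[0,1,0.3],[0,0,0],-0.55]]'
python3 - <<'E'
from h import *;from bench import *
st();d=get_image("top");angle(d);tray(d)
cv2.imwrite("pics/t3.png",cv2.resize(d["frame"][165:255,160:310,::-1],None,fx=5.3,fy=5.3,interpolation=cv2.INTER_CUBIC))
E
```

```text
clock: 9.85
position: [547.5, 78.2, 114.9]
ee_rot: [0.718, -0.696, 0.001, -0.003]
contact_force: [-0.0, 0.4, 0.6]
gripper_width: 66.2
grasp_force: 0.0
clock: 10.15
position: [546.8, 182.0, 142.8]
ee_rot: [0.72, -0.694, 0.001, -0.002]
contact_force: [0.7, -0.0, -0.1]
gripper_width: 66.4
grasp_force: 0.0
clock: 10.55
position: [545.0, 278.4, 170.5]
ee_rot: [0.719, -0.695, -0.0, 0.001]
contact_force: [-0.2, -0.6, -0.3]
gripper_width: 66.4
grasp_force: 0.0
10.55 world [545.  278.4 170.5] chute -295.1 -30.9 170.5 w 66.4 F [-0.2 -0.6 -0.3] tooly.cx -0.0 toolz [-0.002 -0.001 -1.   ]
strip n 427 slope -0.405 theta -0.005 z@-79 33.6
gate pts y/z max 3 45.79070770925901
body x [ 9.6 51.8 95.4] n 520
```

View pics/t3.png

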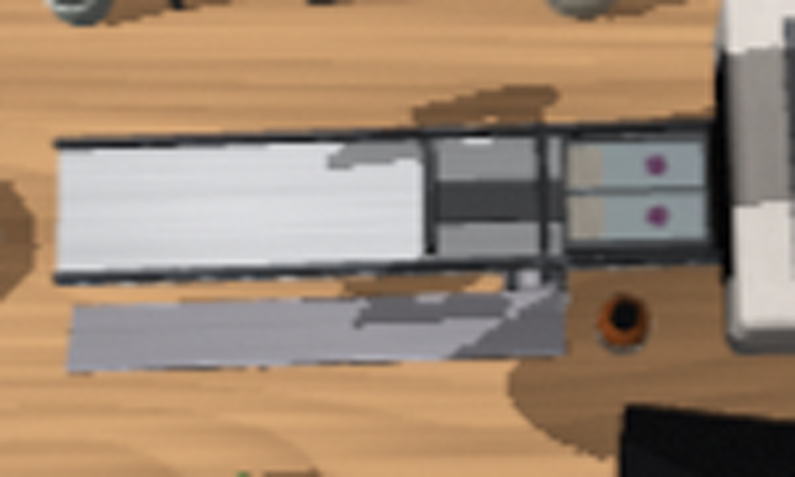

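The tray body (crop x 565–708) sits against the stop. The gate line at (543,195) is shut behind it, and the treadle is back up (theta ≈ 0).

```bash
python3 -c "from bench import *;print(job_done())"
```

```text
the job is handed in; nothing more can be done
None
```

I pushed the tray home against the stop, the gate dropped shut behind its body, and the arm moved clear before I handed the job in at about 10.6 s; no verdict came back.

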